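White-calibrate the colour meter and hold it on the ringed wood specimen

TASK

Take the handheld colour meter out of its dock and calibrate it by pressing its sprung nose squarely on the middle of the white tile for about a second; then measure the wood specimen with the yellow ring: press the nose onto the wood inside the ring, square to the sloping face, and finish while still holding the meter pressed there in the gripper. Both times push gently, so that the nose goes about half way in (about 4 N) and never hard. Leave the blue-ringed specimen alone and do not shift anything else on the desk.

Things in the scene. Friction and masses are not known exactly. Their poses are not given: they have to be found in the camera images.
- meter: the loose handheld colour meter, about 0.25 kg: upright black block 40 (x) x 32 (y) x 115 (z) mm with an orange band, small dark display on its -x face and an orange button on top. Origin: middle of the block's underside; z runs up the block to its top at 115 mm. An aluminium nose, 18 mm diameter, sticks out 20 mm below the underside. It starts upright in the dock, yawed with it, and lifts straight up and out
- nose_tip (a point): middle of the nose's flat end face, 20 mm below the meter's origin on its axis when the nose is fully out; it moves with the nose; axes parallel to the meter's (z points back up into the meter)
- nose (a joint): travel of the sprung nose into the meter (m): 0 = fully out, 0.008 = bottomed; the spring takes 1 N per mm, so 0.004 is half way and 4 N
- dock: grey and black parking dock fixed to the desk, 80 x 70 x 45 mm. Origin: middle of its underside. The meter's underside stands 30 mm above the desk in a pocket 44 x 36 mm and 15 mm deep, with its nose hanging free in a slot; 85 mm of the meter stands clear above the dock, top at 145 mm. Dock and tile may exchange sides of the desk
- tile: white calibration tile: white disc 50 mm diameter in a round black holder 68 mm diameter, fixed to the desk. Origin: middle of the underside; the white face is level, 16 mm above the desk
- tile_middle (a point): middle of the tile's white face; z points straight up
- rest_yellow: sloping specimen rest fixed to the desk: grey 110 x 95 mm base with a 115 x 95 mm tilted board (with the slab's highest edge about 79 mm up) carrying a dark wood slab 90 x 70 x 14 mm. Origin: middle of the base's underside. At yaw 0 the slab slopes 0.35 rad down towards -x of this frame (the robot's side); the rest's yaw varies by up to 0.4 rad. It carries the yellow ring; the two rests may exchange places
- yellow_spot (a point): middle of the yellow ring (28 mm inside, 38 mm outside diameter, printed flat) on the upper face of the dark wood slab; z is the outward normal of that face, tilted 0.35 rad from vertical. This is the spot to measure. On the rest it lies 12 mm up the slope and 6 mm to the -y side of the slab's middle, about 67 mm above the desk
- rest_blue: sloping specimen rest fixed to the desk: grey 110 x 95 mm base with a 115 x 95 mm tilted board (with the slab's highest edge about 79 mm up) carrying a pale wood slab 90 x 70 x 14 mm. Origin: middle of the base's underside. At yaw 0 the slab slopes 0.35 rad down towards -x of this frame (the robot's side); the rest's yaw varies by up to 0.4 rad. It carries the blue ring: not to be touched
- bottle: bystander: white plastic wash bottle standing, 56 mm diameter, 160 mm high; origin at its underside
- petri: bystander: shallow glass dish of white beads, 88 mm diameter, 17 mm high; origin at its underside
- mouse: bystander: black computer mouse 100 x 60 x 33 mm; origin at its underside
- eraser: bystander: white eraser 45 x 24 x 14 mm; origin at its underside
- reader: bystander: black handheld code reader lying, 175 x 65 x 45 mm; origin at its underside
- mug: bystander: blue mug, 76 mm diameter, 90 mm high; origin at its underside
There are look-alikes about, which are no part of the job. What is shaped like the dock but turquoise is not meant. What is shaped like the rest_yellow but orange is not meant.

How it is judged:
On the way, in this order (a step that is already met when the one before it is completed fails the run):
1. the nose is pressed squarely and lightly on the middle of the white tile (distance between nose_tip and tile_middle below 0.013 m and angle between the z axis of nose_tip and the z axis of tile_middle, either way round below 0.14 rad and z of meter in the frame of tile_middle above 0.005 m and value of joint nose between 0.0015 and 0.0068 m and contact force between meter and tile above 1 N and contact force between the fingers and meter above 2 N), for 0.5 s.
2. then the nose is pressed squarely and lightly on the wood inside the yellow ring (distance between nose_tip and yellow_spot below 0.0065 m and angle between the z axis of nose_tip and the z axis of yellow_spot, either way round below 0.14 rad and z of meter in the frame of yellow_spot above 0.005 m and value of joint nose between 0.0015 and 0.0068 m and contact force between meter and rest_yellow above 1 N and contact force between the fingers and meter above 2 N), for 0.3 s.
At the end, for the whole second after the job is handed in: After 0.5 s on the white tile (within 13 mm of its middle), the gripper still holds the meter, at rest, nose tip within 6.5 mm of the yellow ring's middle, axis within 0.14 rad of square to the slab, nose in 1.5 to 6.8 mm, touching neither dock, tile nor blue rest (all of step 2 and height (world z) of meter above 0.06 m and linear speed of meter below 0.02 m/s and contact force between meter and rest_blue below 0.2 N and contact force between meter and tile below 0.2 N and contact force between meter and dock below 0.2 N); the arm keeps its last pose, push and grip.
It fails at once if the meter is pushed hard (over 20 N) on the tile or on a specimen (contact force between meter and tile above 20 N or contact force between meter and rest_yellow above 20 N).
It fails at once if the blue-ringed specimen or its rest is touched (contact force between anything else and rest_blue above 1 N).
It fails at once if a bystander is shifted more than 20 mm (distance of any of bottle, petri, mouse, eraser, reader, mug from where it was at the start of the episode above 0.02 m).
It also fails if it takes over 58 s, if anything falls off the work surface, if the arm or the gripper's body presses on something with over 40 N, if the wrist force passes 120 N, or if a joint passes its speed limit or range.

ROBOT

A 6-joint arm with a two-finger parallel gripper is mounted at the origin on the work surface. World frame = base frame: x ahead of the robot, y to its left, z up, the work surface at z = 0. Lengths are in m, angles in rad, forces in N, time in s.
With the tool pointing down it reaches from about 0.35 to 0.975 m from the base axis. Payload 7.1 kg.
Tool frame: the origin (TCP) lies midway between the tips of the shut fingers; the grasp point (between the pads) lies 19 mm behind it; z points along the fingers, y is the line along which they close (so a half turn about z gives the same grasp; the last joint's range is limited). The gripper opens to 88 mm and grips with 3 to 60 N. Pads are 20 mm wide; open, the fingers measure 115 mm over their backs; the gripper's body (75 mm by 178 mm) begins 61 mm behind the grasp point.
Start: joints at [1.265, 0.423, 1.63, -0, 1.089, -0.019], TCP at [0.177, 0.599, 0.223] pointing down, gripper open.
Joint ranges: [-3, 3], [-0.9, 2.11], [0.09, 2.58], [-1.31, 4.45], [0.11, 2.69], [-2.54, 2.54]. Speed limits (rad/s): [2.39, 2.39, 3.01, 3.14, 3.14, 3.14].

INTERFACE

Orientations are given as a unit quaternion [w, x, y, z].
In Python, from station import move_pose, movel, movej, command_gripper, wait, inverse_kinematics, read_camera, camera_info, MotionError, job_done, get_time, get_joint_pos, get_qvel, get_effort, get_tcp_pos, get_ee_rot, get_ft_force, get_ft_torque, get_grip_width, get_finger_force gives the robot as it stands. Calls block until the motion is done:
- move_pose(position, orientation): joint-space move of the TCP to a pose.
- movel(position, frame=None, v=0.15, until_force=None): straight line of the TCP; frame=None keeps the orientation; v is the mean speed in m/s. With until_force (N) it stops when the force on the tool has changed by that much, and returns True; else False.
- movej(angles): joint-space move.
- command_gripper(opening): opening from 0.0 (shut) to 1.0 (fully open); the grip force is fixed at half the most; returns when the fingers have stopped.
- wait(seconds).
- inverse_kinematics(position, orientation): joint angles nearest the present ones, or None.
- read_camera(name): name is "scene" or "top" or "wrist"; returns the picture (400x640x3 uint8, red, green, blue); there is no depth.
- camera_info(name): a dict with "intrinsics" (3x3 intrinsics, pixels), "T" (4x4, takes a point from camera to world coordinates); the wrist camera has in their place "tool_from_camera" (4x4, takes a point from camera to tool coordinates, whose origin is the TCP and whose axes are the flange's). Camera axes: x right, y up, looking along -z (the intrinsics and any distortion apply to the point x, -y, -z); pixel columns grow to the right and rows downward; lengths in m; the calibration is good to about 2 mm. A picture is of the moment at which its call begins: read the wrist's pose just before it. camera_info takes no time and is no camera call.
A pose or a line that the arm cannot do raises MotionError and nothing moves.
- job_done(): hands the job in; it is judged then, once.
Readings, each from a call of its own:
- get_time(): time.
- get_joint_pos(): joint angles.
- get_qvel(): joint speeds.
- get_effort(): joint torques, N m.
- get_tcp_pos(): TCP position.
- get_ee_rot(): TCP orientation.
- get_ft_force(): force on the tool from outside, world axes, zero at the start.
- get_ft_torque(): the same for the moment, N m.
- get_grip_width(): opening from 0.0 (shut) to 1.0 (fully open).
- get_finger_force(): force on a finger pad.
Only numpy, scipy, OpenCV 4.12 (cv2) and the standard library are available. Lean on these libraries where they do the work, as an engineer would, in place of code of your own. Each camera call takes 0.05 s, during which the arm holds its last target. There are 200 camera calls.

## Working session

There is one attempt and no reset: what is moved stays moved. The work goes in short steps, each a Python script; the robot and the scene stay as the last script left them, time stands still between calls to the robot, and variables do not carry over. Pictures are saved under pics/ and viewed, at most 10 in all, crops included, and the job is handed in when it is done.

```bash
ls; mkdir -p pics; python3 - <<'E'
from station import *
import cv2, numpy as np
np.set_printoptions(precision=4,suppress=True)
for n in ("scene","top"):
    im=read_camera(n); cv2.imwrite(f"pics/{n}0.png",im[:,:,::-1]); i=camera_info(n); print(n,i)
print(camera_info("wrist"),get_time(),get_ee_rot(),get_tcp_pos())
E
```

```text
pics
scene {'intrinsics': array([[425.7373,   0.    , 321.5007],
       [  0.    , 425.7373, 198.3354],
       [  0.    ,   0.    ,   1.    ]]), 'T': array([[ 0.8427, -0.328 ,  0.427 ,  0.9572],
       [ 0.5383,  0.531 , -0.6544, -0.6455],
       [-0.0121,  0.7813,  0.624 ,  0.7041],
       [ 0.    ,  0.    ,  0.    ,  1.    ]])}
top {'intrinsics': array([[483.9358,   0.    , 313.5574],
       [  0.    , 483.9358, 193.6711],
       [  0.    ,   0.    ,   1.    ]]), 'T': array([[ 0.0203,  0.989 , -0.1463,  0.3322],
       [-0.9998,  0.0204, -0.0009,  0.0265],
       [ 0.0021,  0.1463,  0.9892,  1.5345],
       [ 0.    ,  0.    ,  0.    ,  1.    ]])}
{'intrinsics': array([[287.3198,   0.    , 320.269 ],
       [  0.    , 287.3198, 200.0795],
       [  0.    ,   0.    ,   1.    ]]), 'tool_from_camera': array([[ 0.0004,  0.9688,  0.2478,  0.0701],
       [ 1.    , -0.0003, -0.0005, -0.0001],
       [-0.0005,  0.2478, -0.9688, -0.1612],
       [ 0.    ,  0.    ,  0.    ,  1.    ]])} 0.1 [-0.0001  0.1429  0.9897 -0.0007] [0.1766 0.599  0.222 ]
```

View pics/scene0.png

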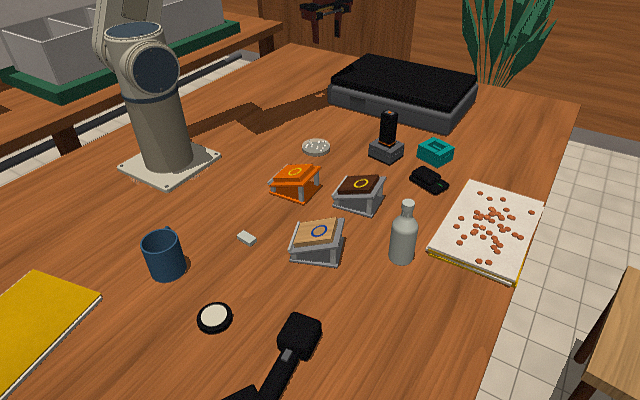

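View pics/top0.png

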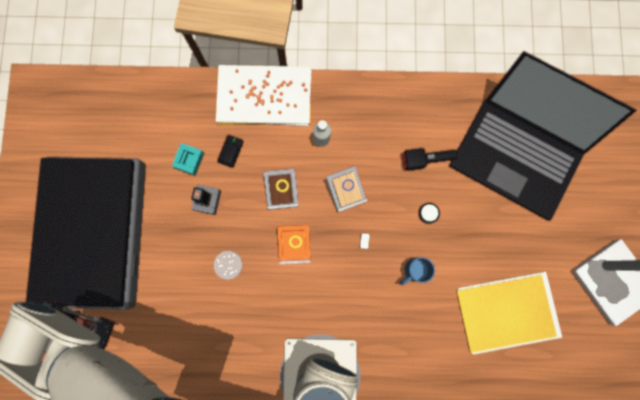

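The scene shows:
- Upright black meter in the grey dock: top (205,200), scene (388,135). The look-alike is the empty turquoise dock at top (188,158), scene (435,150).
- Dark slab with yellow ring: top (282,186), scene (360,185). The look-alike is the orange rest at top (295,242), scene (295,172). The blue rest is at top (347,186).
- White tile: top (429,212), scene (215,318). White things that could be confused with it are the eraser (365,241) and the petri dish (228,265).

I choose the grey dock, the dark rest and the round black-rimmed tile, and will check them in wrist views.

```bash
cat > h.py <<'E'
from station import *
import cv2, numpy as np
from scipy.spatial.transform import Rotation as Ro
np.set_printoptions(precision=4,suppress=True)
def quat(R): return Ro.from_matrix(R).as_quat(scalar_first=True)
def toolR(z,y):
    """tool frame: z along fingers, y closing line (made square to z)"""
    z=np.array(z,float); z/=np.linalg.norm(z); y=np.array(y,float); y-=z*(y@z); y/=np.linalg.norm(y)
    return np.c_[np.cross(y,z),y,z]
def tcpT():
    T=np.eye(4); T[:3,:3]=Ro.from_quat(get_ee_rot(),scalar_first=True).as_matrix(); T[:3,3]=get_tcp_pos(); return T
def shot(name,fn=None):
    i=camera_info(name); T=tcpT()@i["tool_from_camera"] if name=="wrist" else i["T"]
    im=read_camera(name)
    if fn: cv2.imwrite(f"pics/{fn}.png",im[:,:,::-1]); np.savez(f"pics/{fn}.npz",im=im,T=T,K=i["intrinsics"])
    return im,T,i["intrinsics"]
def ray(px,T,K):
    d=np.linalg.inv(K)@[px[0],px[1],1]; return T[:3,3],T[:3,:3]@(d*[1,-1,-1])
def onz(px,T,K,z):
    o,d=ray(px,T,K); return o+d*(z-o[2])/d[2]
def tri(r):
    A=sum(np.eye(3)-np.outer(d,d)/(d@d) for o,d in r); b=sum((np.eye(3)-np.outer(d,d)/(d@d))@o for o,d in r)
    return np.linalg.solve(A,b)
def best(pos,z,y):
    """of the two equal grasps, the one that turns the last joint least; quaternion and joints"""
    c=[]
    for s in (1,-1):
        q=quat(toolR(z,s*np.array(y))); j=inverse_kinematics(pos,q)
        if j is not None: c.append((abs(j[5]),q,j))
    c=min(c,key=lambda a:a[0]); return c[1],np.array(c[2])
E
python3 - <<'E'
from h import *
d={n:(camera_info(n)["T"],camera_info(n)["intrinsics"]) for n in("top","scene")}
for n,t,s,z in [("button",(204,190),(388,113),.145),("yellow",(282,186),(361,183),.067),("blue",(348,186),(319,231),.067),("tile",(429,212),(215,318),.016),("bottle",(321,125),(408,203),.16)]:
    print(n,onz(t,*d["top"],z),onz(s,*d["scene"],z),tri([ray(t,*d["top"]),ray(s,*d["scene"])]))
E
```

```text
button [0.5419 0.3461 0.145 ] [0.527  0.3612 0.145 ] [0.5379 0.3419 0.157 ]
yellow [0.5711 0.1252 0.067 ] [0.5724 0.1266 0.067 ] [0.5718 0.1257 0.0672]
blue [ 0.5752 -0.0775  0.067 ] [ 0.5783 -0.0768  0.067 ] [ 0.5766 -0.0767  0.0659]
tile [ 0.5058 -0.3376  0.016 ] [ 0.5106 -0.3422  0.016 ] [ 0.5065 -0.3392  0.0095]
bottle [0.7395 0.01   0.16  ] [0.7411 0.0039 0.16  ] [0.74   0.0096 0.1557]
```

```bash
python3 - <<'E'
from h import *
for fn,p in [("w_dock",(.54,.346,.32)),("w_yel",(.572,.126,.25)),("w_tile",(.507,-.339,.2))]:
    q=quat(toolR([0,0,-1],[0,1,0])); j=inverse_kinematics(p,q); print(fn,j,get_time())
    if fn=="w_dock":
        t=get_tcp_pos(); movel([t[0],t[1],.33],v=.3)
    move_pose(p,q); wait(.2); shot("wrist",fn); print(get_tcp_pos())
print(get_time())
ims=[cv2.imread(f"pics/{f}.png")[50:350,120:520] for f in("w_dock","w_yel","w_tile")]
cv2.imwrite("pics/m1.png",np.vstack([np.hstack(ims[:2]),np.hstack([ims[2],ims[2]*0])]))
E
```

```text
w_dock [ 0.5513  0.3582  1.4963 -0.      1.2871 -1.0195] 0.1
[0.5395 0.3467 0.3201]
w_yel [ 0.1965  0.3354  1.6948 -0.      1.1114 -1.3743] 2.4833
[0.5722 0.1273 0.2504]
w_tile [-0.6089  0.4272  1.6823 -0.      1.0322 -2.1797] 3.6583
[ 0.5074 -0.3383  0.2001]
5.6333
```

View pics/m1.png

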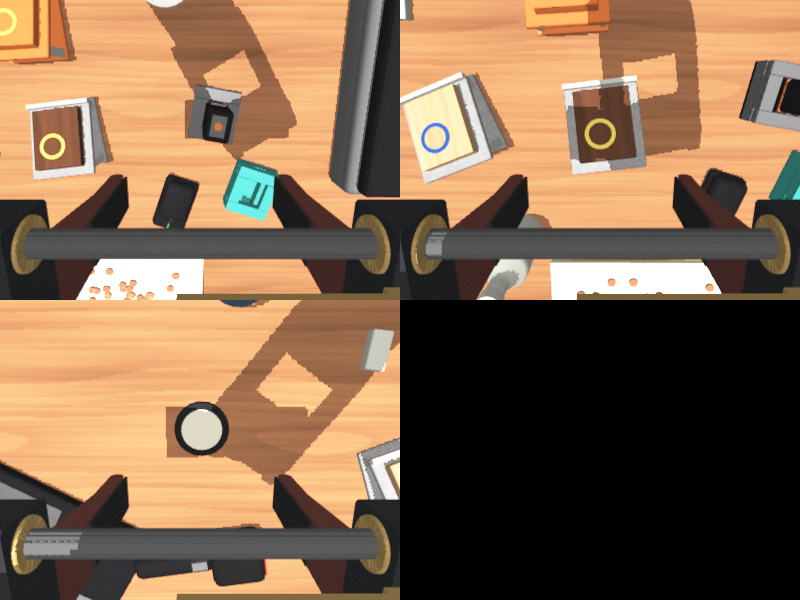

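The wrist views confirm the choices. The meter sits in the grey dock with its button at about crop (218,127), next to the turquoise decoy. The yellow ring on dark wood is at crop (600,133) and the tile at (202,429). Next I'll take exact positions and yaws.

```bash
python3 - <<'E'
from h import *
def ld(f): 
    d=np.load(f"pics/{f}.npz"); return d["im"],d["T"],d["K"]
def blobs(m,amin=20):
    n,l,s,c=cv2.connectedComponentsWithStats(m.astype(np.uint8)); return [(s[i,4],c[i],l==i,s[i,:4]) for i in range(1,n) if s[i,4]>=amin]
im,T,K=ld("w_tile"); hsv=cv2.cvtColor(im,cv2.COLOR_RGB2HSV)
m=(hsv[:,:,1]<60)&(hsv[:,:,2]>150)
for a,c,_,b in blobs(m,300): 
    if b[1]<300: print("white",a,c,b,onz(c,T,K,.016))
im,T,K=ld("w_yel"); hsv=cv2.cvtColor(im,cv2.COLOR_RGB2HSV)
m=cv2.inRange(hsv,(22,90,110),(35,255,255))>0
for a,c,l,b in blobs(m,60):
    (x,y),(w,h),an=cv2.fitEllipse(cv2.findContours(l.astype(np.uint8),0,2)[0][0]) if a>60 else ((0,0),(0,0),0)
    print("ring",a,c,(x,y),w,h,b,onz((x,y),T,K,.067))
im,T,K=ld("w_dock"); hsv=cv2.cvtColor(im,cv2.COLOR_RGB2HSV)
sub=im[120:200,290:390]; 
m=np.zeros(im.shape[:2],bool); m[165:190,325:350]=(cv2.inRange(hsv,(3,120,100),(18,255,255))>0)[165:190,325:350]
for a,c,l,b in blobs(m,8): print("button",a,c,b,onz(c,T,K,.147))
a=cv2.resize(sub,None,fx=5,fy=5,interpolation=cv2.INTER_CUBIC)
im2=ld("w_yel")[0][110:240,270:380]; b=cv2.resize(im2,(300,354),interpolation=cv2.INTER_CUBIC)
o=np.zeros((400,800,3),np.uint8); o[:400,:500]=a; o[:354,500:]=b; cv2.imwrite("pics/m2.png",o[:,:,::-1])
E
```

```text
white 411 [29.944   6.9562] [ 0  0 72 18] [ 0.3154 -0.6449  0.016 ]
white 839 [498.826   99.5554] [485  79  29  43] [ 0.4073 -0.1342  0.016 ]
white 1301 [321.3974 179.2314] [301 159  41  41] [ 0.4996 -0.336   0.016 ]
white 4137 [545.0251 220.2224] [490 181 111  72] [ 0.5517 -0.0532  0.016 ]
white 491 [168.2057 298.2974] [144 294  53  10] [ 0.664  -0.5438  0.016 ]
ring 533 [277.9418  26.6004] (277.9153137207031, 26.479772567749023) 33.47743225097656 35.804874420166016 [260  10  37  34] [0.3986 0.0825 0.067 ]
ring 347 [319.853  183.2939] (319.8731994628906, 183.31683349609375) 29.956226348876953 30.279163360595703 [305 168  31  31] [0.5695 0.1278 0.067 ]
button 57 [337.9298 176.4737] [334 173   9   8] [0.5262 0.3684 0.147 ]
```

View pics/m2.png

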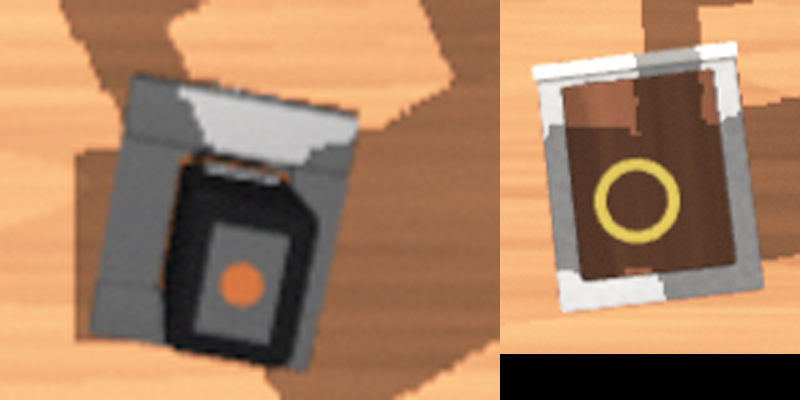

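```bash
python3 - <<'E'
from h import *
def ld(f): 
    d=np.load(f"pics/{f}.npz"); return d["im"],d["T"],d["K"]
im,T,K=ld("w_dock"); P=lambda x,y:(290+x/5-.4,120+y/5-.4)
yaw=lambda v:np.arctan2(-v[0],v[1])
for z,a,b in((.045,(125,140),(350,180)),(0,(133,78),(358,115))):
    a=onz(P(*a),T,K,z);b=onz(P(*b),T,K,z);v=b-a;w=yaw(v);print("dock",np.linalg.norm(v),w,(a+b)/2+.04*np.array([np.cos(w),np.sin(w),0]))
im,T,K=ld("w_yel"); P=lambda x,y:(270+(x-500)/2.727,110+y/2.727)
s=np.sin(.35)
# slab top face edges: ring is 12 mm up the slope, low edge 57 mm down, high edge 33 mm up from it
for n,z,a,b in(("slab low",.067-.057*s,(562,88),(718,70)),("slab high",.067+.033*s,(583,278),(736,263))):
    a=onz(P(*a),T,K,z);b=onz(P(*b),T,K,z);print(n,np.linalg.norm(b-a),yaw(b-a),a,b)
# button in the overhead pictures
for n,(u,v),r in(("top",(204,192),12),("scene",(388,113),8)):
    im=cv2.imread(f"pics/{n}0.png"); hsv=cv2.cvtColor(im,cv2.COLOR_BGR2HSV); i=camera_info(n)
    m=cv2.inRange(hsv,(3,100,90),(18,255,255)); k=np.zeros_like(m);k[v-r:v+r,u-r:u+r]=1
    y,x=np.nonzero(m*k); print(n,len(x),list(zip(x,y))[:25])
    if len(x): print(onz((x.mean(),y.mean()),i["T"],i["intrinsics"],.147))
E
```

```text
dock 0.06882570957268729 -0.1720668197788535 [0.5452 0.3662 0.045 ]
dock 0.07492812990273559 -0.15754806580009817 [0.5285 0.3717 0.    ]
slab low 0.07143316555853543 0.11474175615422495 [0.5214 0.0939 0.0475] [0.5132 0.1649 0.0475]
slab high 0.06806383497000522 0.10380885248844655 [0.6026 0.1044 0.0783] [0.5955 0.1721 0.0783]
top 188 [(np.int64(192), np.int64(180)), (np.int64(193), np.int64(180)), (np.int64(194), np.int64(180)), (np.int64(195), np.int64(180)), (np.int64(196), np.int64(180)), (np.int64(197), np.int64(180)), (np.int64(198), np.int64(180)), (np.int64(199), np.int64(180)), (np.int64(200), np.int64(180)), (np.int64(201), np.int64(180)), (np.int64(202), np.int64(180)), (np.int64(203), np.int64(180)), (np.int64(204), np.int64(180)), (np.int64(205), np.int64(180)), (np.int64(206), np.int64(180)), (np.int64(207), np.int64(180)), (np.int64(208), np.int64(180)), (np.int64(209), np.int64(180)), (np.int64(210), np.int64(180)), (np.int64(211), np.int64(180)), (np.int64(212), np.int64(180)), (np.int64(213), np.int64(180)), (np.int64(214), np.int64(180)), (np.int64(215), np.int64(180)), (np.int64(192), np.int64(181))]
[0.5575 0.3518 0.147 ]
scene 10 [(np.int64(388), np.int64(111)), (np.int64(389), np.int64(111)), (np.int64(390), np.int64(111)), (np.int64(388), np.int64(112)), (np.int64(389), np.int64(112)), (np.int64(390), np.int64(112)), (np.int64(391), np.int64(112)), (np.int64(389), np.int64(113)), (np.int64(390), np.int64(113)), (np.int64(380), np.int64(119))]
[0.5284 0.3603 0.147 ]
```

```bash
python3 - <<'E'
from h import *
yaw=-.172; yd=[-np.sin(yaw),np.cos(yaw),0]
p=np.array([.527,.367,.215]); q,j=best(p,[0,0,-1],yd); print(j)
t=get_tcp_pos(); movel([t[0],t[1],.3],v=.3)
move_pose([*p[:2],.3],q); movel(p,v=.2); wait(.3)
im,T,K=shot("wrist","w_close"); hsv=cv2.cvtColor(im,cv2.COLOR_RGB2HSV)
m=cv2.inRange(hsv,(3,120,90),(18,255,255))
n,l,s,c=cv2.connectedComponentsWithStats(m)
for i in range(1,n):
    if 30<s[i,4]<1500: print(s[i],c[i],onz(c[i],T,K,.147))
print(get_tcp_pos(),get_time(),get_ft_force()); cv2.imwrite("pics/m3.png",im[40:360,120:520,::-1].repeat(1,0))
E
```

```text
[ 0.5898  0.4564  1.5958 -0.      1.0894 -0.809 ]
[ 78  23 111  28 648] [147.446   37.6605] [0.376  0.2674 0.147 ]
[ 0 60 20  6 36] [ 8.7222 62.8056] [0.3746 0.1616 0.147 ]
[195 150  35   8  76] [213.0789 153.5132] [0.4645 0.2923 0.147 ]
[167 155  27   6  72] [179.8611 157.9028] [0.4633 0.2653 0.147 ]
[307 170  29   5  63] [320.7778 170.873 ] [0.4928 0.3742 0.147 ]
[315 206  12  11 110] [320.7636 211.0182] [0.526  0.3684 0.147 ]
[249 216  43   9 109] [271.789  220.0642] [0.5268 0.3264 0.147 ]
[325 244  34   9  74] [341.2973 248.4054] [0.5623 0.3802 0.147 ]
[604 248  36  23 356] [625.8624 256.3736] [0.6124 0.6241 0.147 ]
[0.5274 0.3673 0.216 ] 9.5417 [-0.7123  0.2046 -0.9693]
```

View pics/m3.png

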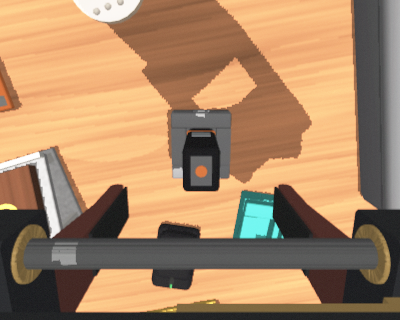

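The close view shows the meter square between the fingers, its button at (321,211). Both heights give (0.526, 0.368), so I'll grasp it.

```bash
python3 - <<'E'
from h import *
movel([.526,.3684,.0885],v=.12); wait(.2); print(get_tcp_pos(),get_ft_force())
command_gripper(0.0); wait(.2)
t=get_tcp_pos(); print("grip",get_grip_width()*88,get_finger_force(),t,get_ft_force())
movel([t[0],t[1],.13],v=.06); movel([t[0],t[1],.22],v=.2); wait(.3)
print("lift",get_grip_width()*88,get_finger_force(),get_tcp_pos(),get_ft_force(),get_time())
shot("scene","s1"); im,T,K=shot("wrist","w1")
s=cv2.imread("pics/s1.png")[20:220,260:500]; s=cv2.resize(s,None,fx=2,fy=2)
cv2.imwrite("pics/m4.png",np.hstack([s[:400],cv2.resize(im[:,:,::-1],None,fx=.5,fy=.5).copy().__class__.__call__(0) if 0 else im[0:400,160:460,::-1]]))
E
```

```text
[0.5264 0.3687 0.0893] [ 0.0959 -0.195   0.6116]
grip 32.057012866779765 29.99204009771347 [0.526  0.3684 0.0885] [-0.329  -0.1276 -0.6503]
lift 31.93997049065851 29.99180495738983 [0.5255 0.3681 0.2187] [-0.2852  0.4735 -2.3259] 13.7917
```

View pics/m4.png

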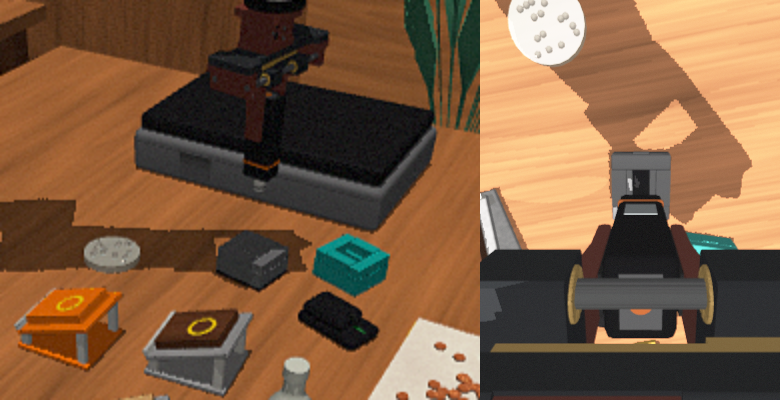

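```bash
python3 - <<'E'
from h import *
x,y=.501,-.337
t=get_tcp_pos(); movel([t[0],t[1],.29],v=.3)
q,j=best([x,y,.1],[0,0,-1],[0,1,0]); print(j)
move_pose([x,y,.26],q); movel([x,y,.12],v=.2); wait(.4)
print(get_tcp_pos(),get_ft_force(),get_time())
shot("scene","s2"); im,T,K=shot("wrist","w2")
s=cv2.resize(cv2.imread("pics/s2.png")[200:380,120:320],None,fx=2,fy=2)
cv2.imwrite("pics/m5.png",np.hstack([s,im[20:380,140:500,::-1]]))
E
```

```text
[-0.6118  0.5521  1.7521 -0.      0.8373  0.9589]
[ 0.5012 -0.3372  0.1206] [-0.2536 -0.5088 -2.9456] 18.0333
```

View pics/m5.png

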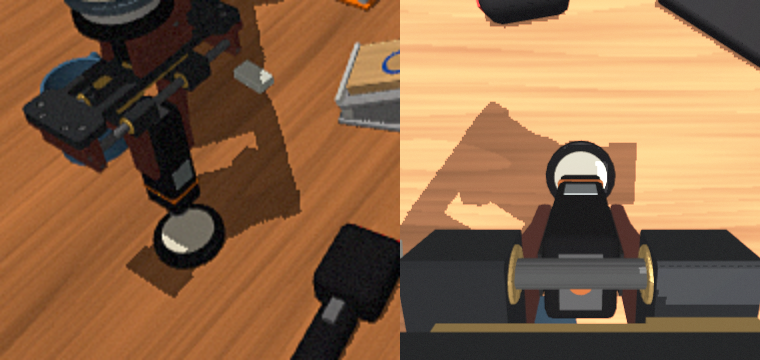

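The nose hangs over the white disc: scene crop tip (178,208), disc (188,236). In the wrist view they are in line laterally. Now I'll press on the tile.

```bash
python3 - <<'E'
from h import *
i=camera_info("scene"); 
def pr(p):
    c=np.linalg.inv(i["T"])@[*p,1]; u=i["intrinsics"]@(c[:3]*[1,-1,-1]); return u[:2]/u[2]
x,y=.501,-.337
print("tip px expected",pr((x,y,.042)),"seen ~(209,304); tile centre expected",pr((x,y,.016)),"seen ~(214,318)")
movel([x,y,.102],v=.05); wait(.5)
f0=np.mean([get_ft_force()[2] for _ in range(1)]); print("free",f0,get_tcp_pos())
hit=movel([x,y,.0885],v=.01,until_force=3.0); print(hit,get_tcp_pos(),get_ft_force()[2]-f0)
wait(.4); print(get_tcp_pos(),get_ft_force()[2]-f0,get_finger_force(),get_time())
E
```

```text
tip px expected [210.9078 305.492 ] seen ~(209,304); tile centre expected [213.2413 313.8567] seen ~(214,318)
free -3.205760071527457 [ 0.5011 -0.337   0.1021]
True [ 0.5009 -0.337   0.0909] 4.702179865002788
[ 0.5005 -0.3367  0.0906] 4.3524660196829545 29.993138015270233 20.5417
```

```bash
python3 - <<'E'
from h import *
for n,(u,v) in(("top",(429,212)),("scene",(215,318))):
    im=cv2.imread(f"pics/{n}0.png"); h=cv2.cvtColor(im,cv2.COLOR_BGR2HSV); i=camera_info(n)
    m=((h[:,:,1]<70)&(h[:,:,2]>130)).astype(np.uint8); k,l,s,c=cv2.connectedComponentsWithStats(m); b=l[v,u]
    print(n,s[b],c[b],onz(c[b],i["T"],i["intrinsics"],.016))
    m=((h[:,:,2]<70)).astype(np.uint8); k,l,s,c=cv2.connectedComponentsWithStats(m)
    for b in range(1,k):
        if abs(c[b]-[u,v]).max()<8: print("rim",s[b],c[b])
E
```

```text
top [421 204  18  17 240] [429.4  212.25] [ 0.5051 -0.3388  0.016 ]
rim [419 214   7   8  10] [421.5 217.8]
scene [201 305  26  21 439] [213.4852 314.8702] [ 0.5031 -0.3385  0.016 ]
rim [197 302  37  32 450] [215.4244 320.6289]
```

```bash
python3 - <<'E'
from h import *
wait(.6); print(get_ft_force()[2],get_tcp_pos(),get_time())
t=get_tcp_pos(); movel([t[0],t[1],.26],v=.15)
R=[]
for n,(u,v) in(("top",(282,186)),("scene",(361,183))):
    im=cv2.imread(f"pics/{n}0.png"); h=cv2.cvtColor(im,cv2.COLOR_BGR2HSV); i=camera_info(n); r=14
    k=np.zeros(im.shape[:2],np.uint8); k[v-r:v+r,u-r:u+r]=255
    m=cv2.inRange(h,(22,90,90),(38,255,255))&k; y,x=np.nonzero(m)
    e=cv2.fitEllipse(cv2.convexHull(np.c_[x,y].astype(np.float32))); R.append(ray(e[0],i["T"],i["intrinsics"]))
    print(n,len(x),e,onz(e[0],i["T"],i["intrinsics"],.067))
print(tri(R))
# square-on pose, 60 mm off the face
s=np.array([.570,.127,.067]); w=.11; n=np.array([-np.sin(.35)*np.cos(w),-np.sin(.35)*np.sin(w),np.cos(.35)])
q,j=best(s+n*.14,-n,[-np.sin(w),np.cos(w),0]); print(j)
move_pose(s+n*.15+[0,0,.06],q); print(get_tcp_pos()); wait(.4)
shot("scene","s3"); im,T,K=shot("wrist","w3"); h=cv2.cvtColor(im,cv2.COLOR_RGB2HSV)
sc=cv2.resize(cv2.imread("pics/s3.png")[60:260,260:460],None,fx=2,fy=2)
cv2.imwrite("pics/m6.png",np.hstack([sc,im[:,130:510,::-1]])); print(get_time())
E
```

```text
2.0490633451052127 [ 0.5002 -0.3364  0.0904] 21.1417
top 100 ((281.92840576171875, 185.19508361816406), (13.004033088684082, 13.290301322937012), 105.26495361328125) [0.5736 0.1255 0.067 ]
scene 50 ((360.3199462890625, 182.939208984375), (7.685116767883301, 14.306148529052734), 72.16853332519531) [0.5708 0.1259 0.067 ]
[0.5724 0.1249 0.0685]
[ 0.2306  0.2027  2.0773 -0.0838  0.5155 -1.3845]
[0.519  0.1211 0.2679]
24.9583
```

View pics/m6.png

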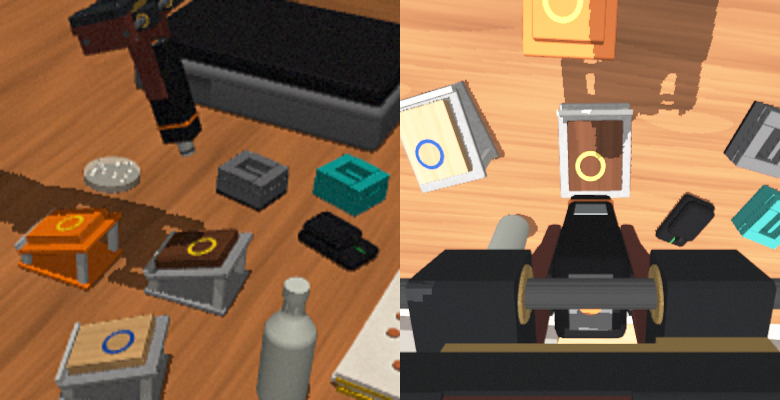

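The scene shows the meter tilted in line with the slab. The tip is at crop (187,150), i.e. scene (353,135), and the ring is at crop (203,246). In the wrist view the ring is ahead of the meter, laterally centred at (590,165).

```bash
python3 - <<'E'
from h import *
d=np.load("pics/w3.npz"); im,T,K=d["im"],d["T"],d["K"]; h=cv2.cvtColor(im,cv2.COLOR_RGB2HSV)
m=cv2.inRange(h,(22,60,110),(36,255,255)); k=np.zeros_like(m); k[140:192,300:340]=255; y,x=np.nonzero(m&k)
e=cv2.fitEllipse(cv2.convexHull(np.c_[x,y].astype(np.float32))); print(len(x),e,onz(e[0],T,K,.067))
i=camera_info("scene")
def pr(p):
    c=np.linalg.inv(i["T"])@[*p,1]; u=i["intrinsics"]@(c[:3]*[1,-1,-1]); return u[:2]/u[2]
tt=tcpT(); print("tip expected",pr(tt[:3,3]+tt[:3,2]*.0785),get_tcp_pos(),"ring",pr((.571,.1265,.067)),"tool z",tt[:3,2])
# approach: tip 12 mm off the face, then look
s=np.array([.571,.1265,.067]); n=-tt[:3,2]
w=.11; n=np.array([-np.sin(.35)*np.cos(w),-np.sin(.35)*np.sin(w),np.cos(.35)])
movel(s+n*(.0785+.03),v=.1); movel(s+n*(.0785+.010),v=.05); wait(.4)
print(get_tcp_pos(),s+n*.0885,get_ft_force(),get_time())
tt=tcpT(); print("tip expected",pr(tt[:3,3]+tt[:3,2]*.0785))
shot("scene","s4"); im,T,K=shot("wrist","w4")
sc=cv2.resize(cv2.imread("pics/s4.png")[140:210,320:400],None,fx=5,fy=5,interpolation=cv2.INTER_CUBIC)
cv2.imwrite("pics/m7.png",np.hstack([sc,im[25:375,130:510,::-1]]))
E
```

```text
373 ((319.918701171875, 165.63357543945312), (29.80153465270996, 30.14346694946289), 77.5565414428711) [0.569  0.1275 0.067 ]
tip expected [352.9354 136.3404] [0.5189 0.1213 0.2679] ring [360.5002 182.8523] tool z [ 0.3408  0.0376 -0.9394]
[0.5409 0.1232 0.1503] [0.5408 0.1232 0.1501] [-0.692   0.3752 -2.2582] 27.0583
tip expected [359.4318 179.4172]
```

View pics/m7.png

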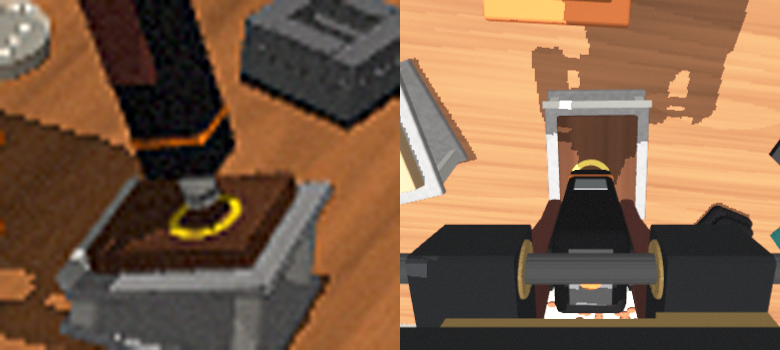

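The tip is over the ring (crop tip about (202,204), ring centre (205,217)), laterally centred in both views, so I'll press along the normal.

```bash
python3 - <<'E'
from h import *
s=np.array([.5707,.1265,.067]); w=.11; n=np.array([-np.sin(.35)*np.cos(w),-np.sin(.35)*np.sin(w),np.cos(.35)])
f0=np.array(get_ft_force()); hit=movel(s+n*(.0785-.006),v=.01,until_force=3.0)
p=lambda:(get_tcp_pos(),"nose in mm by geometry",1e3*(.0785-(get_tcp_pos()-s)@n),"lateral",(get_tcp_pos()-s)-n*((get_tcp_pos()-s)@n),"F.n",(get_ft_force()-f0)@n,get_ft_force()-f0,get_time())
print(hit,p()); wait(.5); print(p(),get_finger_force())
shot("scene","s5"); im,T,K=shot("wrist","w5")
sc=cv2.resize(cv2.imread("pics/s5.png")[140:210,320:400],None,fx=5,fy=5,interpolation=cv2.INTER_CUBIC)
cv2.imwrite("pics/m8.png",np.hstack([sc,im[25:375,130:510,::-1]]))
E
```

```text
True (array([0.5451, 0.1236, 0.1372]), 'nose in mm by geometry', np.float64(3.7321743307895394), 'lateral', array([-0.0002, -0.    , -0.0001]), 'F.n', np.float64(3.6902549710054164), array([-0.5065, -0.0124,  3.7442]), 28.375)
(array([0.5442, 0.1235, 0.1366]), 'nose in mm by geometry', np.float64(3.9794892620545474), 'lateral', array([-0.0011, -0.0002, -0.0004]), 'F.n', np.float64(3.176609811109449), array([1.3098, 0.9041, 3.8931]), 28.875) 29.992865324020386
```

View pics/m8.png

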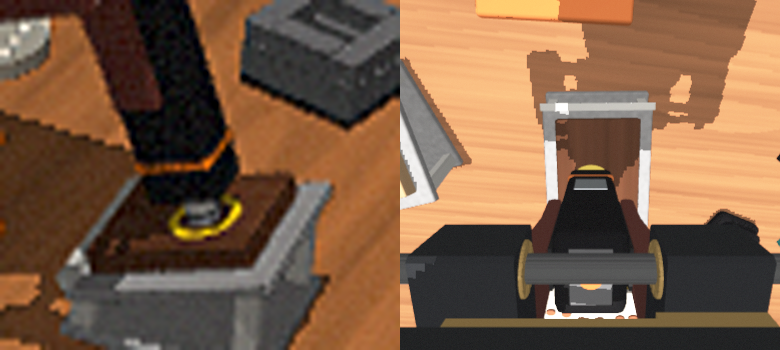

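The nose sits centred in the ring (nose end about (205,218), ring centre (205,217)), about 4 mm in and steady, so I'll hand it in.

```bash
python3 -c "
from h import *
print(get_tcp_pos(),get_ft_force(),get_time()); print(job_done())"
```

```text
[0.5442 0.1234 0.1366] [0.8011 0.5975 0.8159] 28.975
the job is handed in; nothing more can be done
None
```

I calibrated the meter on the white tile (about 4 to 5 N) and handed the job in at 29 s, with the gripper still holding the meter pressed about 4 mm in at the middle of the yellow ring; `job_done()` gave no verdict.

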